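Hang a washed intake sleeve on the drip rack with the carrying bar

TASK

Pick up the carrying bar by its flat handle and thread its rod through the bore of the alloy sleeve lying in the V-cradle; push on gently until you feel the shoulder holding the sleeve firmly against the cradle's end stop, and keep that light pressure for a moment. Then lift the sleeve out on the bar, carry it to the drip rack and hang the bar in the two forks, tip over the far fork, with the sleeve hanging on the rod between them; let go and leave everything at rest. Never shove hard, do not touch the clean sleeve with the fingers, and leave the other parts on the bench alone.

Things in the scene. Friction and masses are not known exactly. Their poses are not given: they have to be found in the camera images.
- bar: Steel carrying bar, 202 mm long, 0.25 kg, lying on the bench. Origin: on the rod's axis at mid handle, 24 mm above the bench at the start; +x along the rod to the tip, +z up. Handle: flat-sided block, x -30 to 30, 24 mm wide in y, z -24 to +12: grip it across y. In front a round shoulder, then the rod. Behind the handle a 12 mm round tail, x -62 to -30.
- bar_tip (a point): Tip of the bar's rod, on its axis, 140 mm along +x from the bar's origin. The rod is 12 mm in diameter from x 50 to 131, then a cone narrows to 6 mm at the tip. Axes as the bar's.
- bar_shoulder (a point): Centre of the end face of the bar's shoulder, 50 mm along +x from the bar's origin; the shoulder is 22 mm in diameter, x 30 to 50. This face bears on the sleeve's entry end.
- sleeve: Plain alloy sleeve lying on its side in the V-cradle: 40 mm outside diameter, 40 mm long, straight 15 mm bore, 0.12 to 0.2 kg. Origin at its centre, x axis along the bore, 62 mm above the bench. It lies loose, some 3 to 22 mm short of the end stop, and slides under about 1 to 2 N till it meets it. With the bar home its centre is at x 70 in the bar's frame.
- sleeve_mouth (a point): Centre of the bore's entry end (-x), 20 mm from the sleeve's origin. Push till the end stop is felt: the shoulder should bear here with at least 5 N (aim at 7 to 11 N) for a third of a second or more; over 22 N on the sleeve at any time marks it. Stiff metal, no spring: meet it slower than 20 mm/s and set the push by the felt force.
- cradle: Fixed steel V-cradle, 74 x 80 mm. Origin at its underside; x is parallel to the bore, from the open entry side to the end stop. The 45 degree V runs from x -20 to 38, the bore over y 0. The stop is an 8 mm plate, 78 mm tall, clamped across it by hand: its face is anywhere from x 18 to 34. It has an upward-open slot 20 mm wide, from 46 mm up, for the rod to pass and lift out.
- rack: Fixed drip rack: base plate 200 x 70 x 10 mm with two upright forks, each 8 mm thick with a 90 degree V notch open above, about 36 mm wide at the mouth, tops 83 mm above the bench. Origin at the underside of the base, below the place of the bar's handle; x points from the tail fork (x -46) to the tip fork (x 116).
- rack_seat (a point): Where the bar's origin lies when it hangs properly, tail in the tail fork and rod, beyond the sleeve, in the tip fork: 70 mm above the rack's origin. Axes as the rack's; the bar's x axis then lies along this x.
- rack_fork (a point): Where the rod's axis passes through the far (tip) fork's notch: x 116, height 70 mm on the rack.
- jet_holder: Bystander: small brass jet holder, 22 mm diameter, 34 mm tall, standing on the bench. Origin under its centre.
- boot: Bystander: black rubber intake boot, 54 mm diameter, 45 mm tall, standing. Origin under its centre.
- idle_knob: Bystander: blue-anodized idle screw knob, 26 mm diameter, 30 mm tall, standing on its head. Origin under its centre.
There are look-alikes about, which are no part of the job. Of the things like the bar, leave any that is orange; of the rest the larger one is meant.

How it is judged (in metres and radians):
On the way, in this order (a step that is already met when the one before it is completed fails the run):
1. the rod is through the bore with the shoulder bearing on the sleeve at 5 N or more and the sleeve bearing on the end stop, which is part of the cradle, for 0.3 s (contact force between bar and sleeve above 5 N and x of sleeve in the frame of bar between 0.068 and 0.0715 m and height (world z) of sleeve below 0.068 m and angle between the x axis of sleeve and the x axis of bar, either way round below 0.15 rad and contact force between sleeve and cradle above 3.5 N), for 0.3 s.
2. the sleeve is lifted clear of the cradle on the rod (height (world z) of sleeve above 0.1 m and x of sleeve in the frame of bar between 0.06 and 0.11 m and angle between the x axis of sleeve and the x axis of bar, either way round below 0.2 rad), for 0.2 s.
At the end, for the whole second after the job is handed in: The bar lies in both forks, its origin within 12 mm along and 5 mm across and in height of the seat point, in line within 0.06 rad, tip over the far fork; the sleeve hangs on the rod between handle and far fork, off the base; both released and at rest (x of bar in the frame of rack_seat between -0.012 and 0.012 m and y of bar in the frame of rack_seat between -0.005 and 0.005 m and z of bar in the frame of rack_seat between -0.005 and 0.005 m and x of bar_tip in the frame of rack_seat above 0.12 m and angle between the x axis of bar and the x axis of rack, either way round below 0.06 rad and x of sleeve in the frame of bar between 0.06 and 0.105 m and distance between sleeve and bar below 0.106 m and angle between the x axis of sleeve and the x axis of bar, either way round below 0.15 rad and height (world z) of sleeve above 0.06 m and linear speed of each of bar, sleeve below 0.03 m/s and angular speed of bar below 0.3 rad/s); the robot touches nothing.
It fails at once if the bar pushes on the sleeve with more than 22 N (contact force between bar and sleeve above 22 N).
It fails at once if the fingers touch the sleeve (contact force between the fingers and sleeve above 0.5 N).
It fails at once if a bystander part is disturbed (distance of any of jet_holder, boot, idle_knob from where it was at the start of the episode above 0.015 m).
It also fails if it takes over 72 s, if anything falls off the work surface, if the arm or the gripper's body presses on something with over 40 N, if the wrist force passes 120 N, or if a joint passes its speed limit or range.

ROBOT

A 7-joint arm with a two-finger parallel gripper is mounted at the origin on the work surface. World frame = base frame: x ahead of the robot, y to its left, z up, the work surface at z = 0. Lengths are in mm, angles in rad, forces in N, time in s.
With the tool pointing down it reaches from about 425 to 925 mm from the base axis. Payload 6.8 kg.
Tool frame: the origin (TCP) lies at the very end of the fingers, on their centre line; the grasp point (between the pads) lies manip.tcp_to_grasp behind it (manip.tcp_to_grasp is the distance from the TCP to the grasp point, in mm); z points along the fingers, y is the line along which they close (so a half turn about z gives the same grasp; the last joint's range is limited). The gripper opens to 85 mm and grips with 20 to 120 N. Pads are 22 mm wide; open, the fingers measure 114 mm over their backs; the gripper's body (76 mm by 85 mm) begins 54 mm behind the grasp point. The pads swing forward as they close: fully open they stand 13 mm farther back than shut.
Start: joints at [1.238, 0.477, 0.022, 1.555, -0.011, 1.109, -0.083], TCP at [150.473, -658.031, 231.308] pointing down, gripper open.
Joint ranges: [-2.96, 2.96], [-0.34, 2.1], [-1.41, 1.46], [0.24, 2.44], [-1.37, 4.51], [0.17, 1.92], [-2.96, 2.96]. Speed limits (rad/s): [2.39, 2.39, 3.14, 3.14, 3.14, 3.14, 3.14].

INTERFACE

Orientations are given as [roll, pitch, yaw] about the fixed x, y, z axes, in that order (R = Rz(yaw) Ry(pitch) Rx(roll)).
In Python, from rig import manip gives the robot as it stands. The module is installed in compiled form; this text tells all that it offers.
- The arm moves only by the tool play_rows, never from a script. Its argument "plan" is a list of rows, each a list of 7 numbers: the shift along the world's x, y, z as a fraction of full scale, then the turn, a rotation vector about the world's x, y, z as a fraction of full scale, then the gripper's target within -1 to 1 (shut at 1, half-way at 0, fully open at -1). A call has exactly 10 rows; each row is the pose to reach, as a shift and turn from the pose commanded when the call began, turning the shorter way round; what a row does not reach only later rows make up. Full scale, the value 1, is 0.3 m for a shift and 180 degrees for a turn. A row lasts 1/8 s, in which the tool goes at most 62.5 mm and 10.7 degrees, less where a joint would pass 70% of its speed; a pose out of reach is approached as far as the arm can. A call with a number of a shift or a turn outside -1 to 1 is refused whole. A call with a gripper value outside its range is refused whole. The fingers move at their own pace and stop on an object; the grip force is fixed at half the most. Time passes only in rows, so rows that repeat a pose let the fingers close, or fill a call up. It gives the time, the measured TCP pose, the force, the opening and the grip force at its end, in the units of the state.
- manip.read_state(): the state, without advancing time (a new reading comes with each control period).
- manip.capture(name): name is "scene" or "top" or "wrist"; returns the picture (400x640x3 uint8, red, green, blue); there is no depth.
- manip.camera_info(name): a dict with "intrinsics" (3x3 intrinsics, pixels), "R" (3x3) and "t" (3): a world point X has camera coordinates R X + t. Camera axes: x right, y down, z forward; pixel columns grow to the right and rows downward; lengths in mm; the calibration is good to about 2 mm. A picture is of the moment at which its call begins: read the wrist's pose just before it. camera_info takes no time and is no camera call; for the wrist camera it gives the pose at the moment of the call.
- manip.job_done(): hands the job in; it is judged then, once.
The state is a dict: "time": time; "q": joint angles; "dq": joint speeds; "joint_torque": joint torques, N m; "eef_pos": TCP position; "tcp_rot": TCP orientation; "ft_force": force on the tool from outside, world axes, zero at the start; "torque": the same for the moment, N m; "finger_gap": opening from 0.0 (shut) to 1.0 (fully open); "grasp_force": force on a finger pad.
Only numpy, scipy, OpenCV 4.12 (cv2) and the standard library are available. Lean on these libraries where they do the work, as an engineer would, in place of code of your own. Each camera call takes 0.05 s, during which the arm holds its last target. There are 200 camera calls.

## Working session

There is one attempt and no reset: what is moved stays moved. The work goes in short steps, Python scripts to look and compute and a tool call to move; the robot and the scene stay as the last step left them, time stands still between calls to the robot, and variables do not carry over. Pictures are saved under pics/ and viewed, at most 10 in all, crops included, and the job is handed in when it is done.

Besides the shell and the picture viewer there is one more tool, called after ">>>" by a JSON object that holds its "fn" and its "kwargs". play_rows: Moves the arm, as the interface text tells. Its arguments: {"type":"object","properties":{"plan":{"type":"array","items":{"type":"array","items":{"type":"number"}}}},"required":["plan"]}

```bash
mkdir -p pics
python3 - <<'E'
from rig import manip
import cv2,numpy as np
print(manip.tcp_to_grasp, manip.read_state())
for n in("scene","top","wrist"):
    i=manip.camera_info(n); print(n,np.round(i["intrinsics"],1).tolist(),np.round(i["R"],4).tolist(),np.round(i["t"],1).tolist())
    im=manip.capture(n); np.save(f"pics/{n}0.npy",im); cv2.imwrite(f"pics/{n}0.png",im[:,:,::-1])
E
```

```text
18.700000000000003 {'time': 0.0, 'q': array([ 1.23788186,  0.4778175 ,  0.02233472,  1.5564434 , -0.01142955,
        1.10928702, -0.08306325]), 'dq': array([ 1.34675027e-03,  7.57098129e-04,  1.36951290e-03, -5.41395767e-04,
        9.81970293e-04,  1.62229009e-03,  8.04463994e-05]), 'joint_torque': array([ 6.92622743e-04, -5.96452117e+01,  1.60786740e+00, -2.81192029e+01,
        1.23925356e-02,  9.30491136e-03,  9.73416803e-06]), 'eef_pos': array([ 150.31357587, -657.45192225,  230.31737261]), 'tcp_rot': array([-3.13977565e+00,  1.96759106e-04,  2.24908960e-01]), 'ft_force': array([-0.12070945, -0.17243986, -0.11053273]), 'torque': array([ 0.00295217,  0.00379099, -0.03659593]), 'grasp_force': 0.0, 'finger_gap': 0.9982413458981552}
scene [[413.8, 0.0, 323.6], [0.0, 413.8, 197.9], [0.0, 0.0, 1.0]] [[0.4148, 0.9099, -0.0054], [0.5494, -0.2551, -0.7957], [-0.7254, 0.3271, -0.6057]] [-211.6, -195.4, 1478.7]
top [[399.5, 0.0, 321.7], [0.0, 399.5, 196.5], [0.0, 0.0, 1.0]] [[-0.009, -0.9999, 0.0082], [-0.9927, 0.0079, -0.12], [0.1199, -0.0092, -0.9927]] [37.4, 489.8, 1099.6]
wrist [[349.2, 0.0, 321.3], [0.0, 349.2, 200.9], [0.0, 0.0, 1.0]] [[0.2244, -0.9745, -0.0018], [-0.9365, -0.2162, 0.2761], [-0.2694, -0.0603, -0.9611]] [-674.4, -36.8, 378.8]
```

View pics/top0.png

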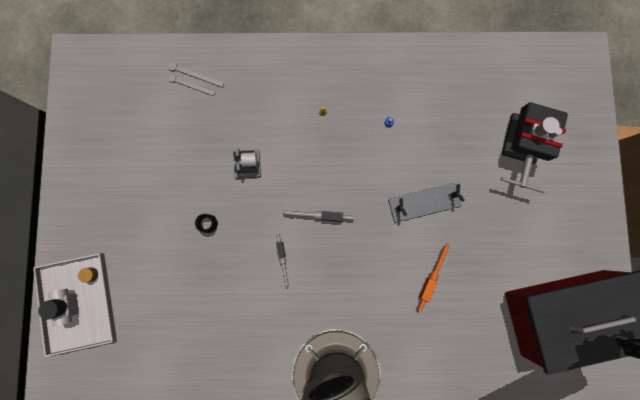

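View pics/scene0.png

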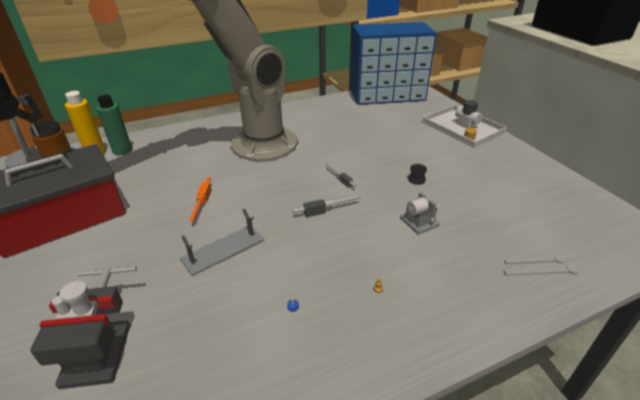

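The top view shows the bar (tip left at 284,214; handle at 331,217), the small look-alike at 282,250 and the orange one at 433,280. The cradle and sleeve are at 248,162, and the rack forks at 400,210 and 457,194. The bystanders are at 322,111, 389,122 and 206,224. The scene view agrees.

```bash
cat > h.py <<'E'
import numpy as np,cv2
from rig import manip
def cam(n):
    i=manip.camera_info(n); return np.array(i["intrinsics"]),np.array(i["R"]),np.array(i["t"])
def ray(c,p):
    K,R,t=c; return -R.T@t, R.T@np.linalg.solve(K,[p[0],p[1],1.])
def plane(c,p,z):
    o,d=ray(c,p); return o+d*(z-o[2])/d[2]
def proj(c,X):
    K,R,t=c; u=K@(R@np.asarray(X,float)+t); return u[:2]/u[2]
def tri(obs): # [(cam,px),...] least-squares point and residual
    A=np.zeros((3,3));b=np.zeros(3)
    for c,p in obs:
        o,d=ray(c,p); d=d/np.linalg.norm(d); M=np.eye(3)-np.outer(d,d); A+=M;b+=M@o
    X=np.linalg.solve(A,b); return X,[np.round(proj(c,X)-p,1).tolist() for c,p in obs]
def save(n,name,crop=None,s=1):
    im=manip.capture(n); np.save(f"pics/{name}.npy",im)
    j=im[:,:,::-1]
    if crop: j=j[crop[1]:crop[3],crop[0]:crop[2]]
    cv2.imwrite(f"pics/{name}.png",cv2.resize(j,None,fx=s,fy=s,interpolation=cv2.INTER_CUBIC)); return im
E
python3 - <<'E'
from h import *
c=cam("top"); s=cam("scene"); w=cam("wrist")
print("wristcam",ray(w,(320,200))[0],w[1][2])
for n,p,q,z in [("handle",(331,217),(315,208),36),("tip",(284,214),(360,199),24),("tail",(353,218),(293,213),24),("sleeve",(249,160),None,80),("forkA",(400,204),(187,237),83),("forkB",(457,190),(248,212),83),("boot",(206,224),(418,168),45),("jet",(322,111),(379,281),34),("knob",(389,122),(293,303),30),("small",(282,250),None,10)]:
    print(n,plane(c,p,z).round(), tri([(c,p),(s,q)])[0].round() if q else "")
E
```

```text
wristcam [ 218.96235057 -642.38839322  373.12722506] [-0.26933658 -0.06048749 -0.96114467]
handle [431.   8.  36.] [433.   8.  15.]
tip [442. 140.  24.] [444. 143.  11.]
tail [429. -55.  24.] [429. -55.  16.]
sleeve [586. 231.  80.] 
forkA [ 461. -177.   83.] [ 456. -264.   34.]
forkB [ 498. -332.   83.] [ 508. -249.  159.]
boot [414. 353.  45.] [416. 357.  42.]
jet [738.  30.  34.] [743.  31.  21.]
knob [ 705. -163.   30.] [ 712. -166.   11.]
small [341. 147.  10.]
```

Run:
```python
import cv2,numpy as np
a=np.load("pics/top0.npy")[:,:,::-1];b=np.load("pics/scene0.npy")[:,:,::-1]
A=cv2.resize(a[130:250,190:480],None,fx=2.7,fy=2.7,interpolation=cv2.INTER_CUBIC)
B=cv2.resize(b[160:280,170:450],None,fx=A.shape[1]/280,fy=2.0,interpolation=cv2.INTER_CUBIC)
cv2.imwrite("pics/c1.png",np.vstack([A,B])); print(A.shape,B.shape)
```

```text
(324, 783, 3) (240, 783, 3)
```

View pics/c1.png

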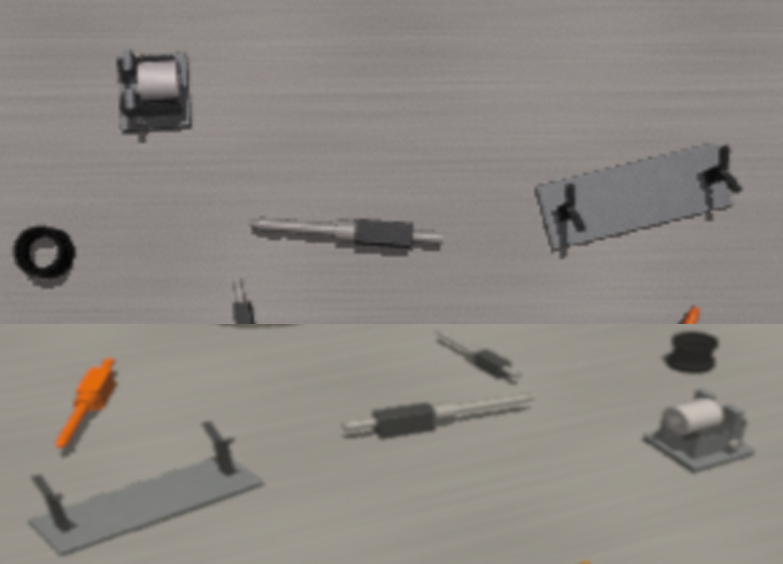

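The crops show the cradle's stop (two uprights with a slot) on its left, which is the +y side. The entry faces −y, and the bar tip already points to +y. Next I look from the wrist.

>>> {"fn": "play_rows", "kwargs": {"plan": [[0.08,0.1,0,0,0,0,-1],[0.2,0.25,0,0,0,0,-1],[0.32,0.4,0,0,0,0,-1],[0.48,0.6,0,0,0,0,-1],[0.62,0.77,0,0,0,0,-1],[0.72,0.9,0,0,0,0,-1],[0.78,0.97,0,0,0,0,-1],[0.8,1,0,0,0,0,-1],[0.8,1,0,0,0,0,-1],[0.8,1,0,0,0,0,-1]]}}

```text
time: 1.4
eef_pos: [389.1, -359.7, 231.2]
tcp_rot: [3.141, 0.001, 0.222]
ft_force: [0.3, -0.3, 0.2]
finger_gap: 0.998
grasp_force: 0.0
```

Run:
```python
from h import *
c=cam("wrist"); np.savez("pics/cw1.npz",K=c[0],R=c[1],t=c[2]); save("wrist","w1")
```

>>> {"fn": "play_rows", "kwargs": {"plan": [[0.02,0.1,0,0,0,0.03,-1],[0.05,0.25,0,0,0,0.06,-1],[0.08,0.4,0,0,0,0.1,-1],[0.12,0.6,0,0,0,0.14,-1],[0.16,0.77,0,0,0,0.18,-1],[0.18,0.9,0,0,0,0.22,-1],[0.2,0.97,0,0,0,0.26,-1],[0.2,1,0,0,0,0.3,-1],[0.2,1,0,0,0,0.3,-1],[0.2,1,0,0,0,0.3,-1]]}}

```text
time: 2.7
eef_pos: [450.1, -58.5, 231.3]
tcp_rot: [-3.142, 0.0, 1.165]
ft_force: [0.5, 0.1, 0.5]
finger_gap: 1.002
grasp_force: 0.0
```

Run:
```python
from h import *
c=cam("wrist"); np.savez("pics/cw2.npz",K=c[0],R=c[1],t=c[2]); save("wrist","w2")
print(manip.read_state()["eef_pos"],manip.read_state()["tcp_rot"],manip.read_state()["q"])
a=np.load("pics/w1.npy");b=np.load("pics/w2.npy")
im=np.vstack([a,b])[:,:,::-1]; cv2.imwrite("pics/w12.png",cv2.resize(im,None,fx=.75,fy=.75,interpolation=cv2.INTER_AREA))
```

```text
[450.20448757 -58.66603193 231.25511178] [-3.14154453e+00  2.82084424e-04  1.16468747e+00] [ 0.43468312  0.14412797 -0.47984616  2.03425623  0.08015374  0.9809501
 -0.49167777]
```

View pics/w12.png

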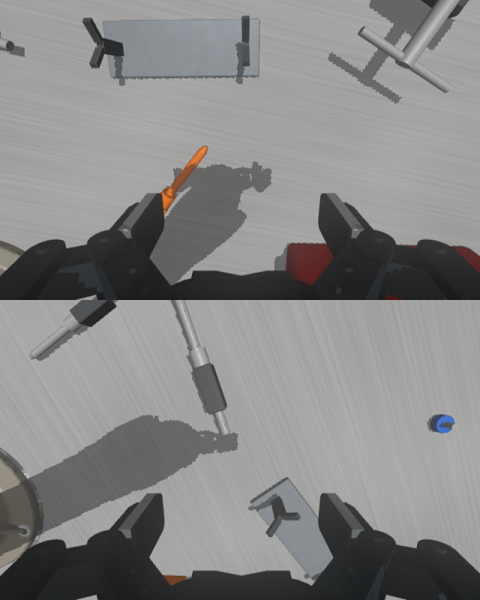

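>>> {"fn": "play_rows", "kwargs": {"plan": [[0.02,0.06,0,0,0,0.01,-1],[0.05,0.15,0,0,0,0.03,-1],[0.08,0.25,0,0,0,0.05,-1],[0.12,0.36,0,0,0,0.07,-1],[0.14,0.45,0,0,0,0.09,-1],[0.16,0.51,0,0,0,0.1,-1],[0.17,0.54,0,0,0,0.107,-1],[0.17,0.55,0,0,0,0.107,-1],[0.17,0.55,0,0,0,0.107,-1],[0.17,0.55,0,0,0,0.107,-1]]}}

```text
time: 4.0
eef_pos: [501.4, 106.0, 231.3]
tcp_rot: [-3.142, 0.001, 1.502]
ft_force: [-1.3, 0.4, 0.2]
finger_gap: 1.003
grasp_force: 0.0
```

Run:
```python
from h import *
c=cam("wrist"); np.savez("pics/cw3.npz",K=c[0],R=c[1],t=c[2]); save("wrist","w3")
```

>>> {"fn": "play_rows", "kwargs": {"plan": [[0.02,0,0.02,0,0,0,-1],[0.05,0.0,0.05,0,0,0,-1],[0.08,-0.02,0.08,0,0,0,-1],[0.12,-0.04,0.12,0,0,0,-1],[0.16,-0.06,0.15,0,0,0,-1],[0.18,-0.08,0.18,0,0,0,-1],[0.2,-0.1,0.2,0,0,0,-1],[0.2,-0.1,0.2,0,0,0,-1],[0.2,-0.1,0.2,0,0,0,-1],[0.2,-0.1,0.2,0,0,0,-1]]}}

```text
time: 5.3
eef_pos: [561.0, 77.3, 291.0]
tcp_rot: [-3.141, 0.0, 1.504]
ft_force: [0.6, -0.9, -0.6]
finger_gap: 0.999
grasp_force: 0.0
```

Run:
```python
from h import *
c=cam("wrist"); np.savez("pics/cw4.npz",K=c[0],R=c[1],t=c[2]); save("wrist","w4")
a=np.load("pics/w3.npy");b=np.load("pics/w4.npy");r=np.load("pics/w1.npy")
z=lambda im,x,y,w,h,s:cv2.resize(im[y:y+h,x:x+w],None,fx=s,fy=s,interpolation=cv2.INTER_CUBIC)
# left: rack crop; rows of w3,w4
top=np.hstack([z(a,120,0,400,300,1),z(b,120,0,400,300,1)])
bot=z(r,100,0,320,120,2.5)
cv2.imwrite("pics/w34.png",np.vstack([top,bot])[:,:,::-1])
```

```text
(no output)
```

View pics/w34.png

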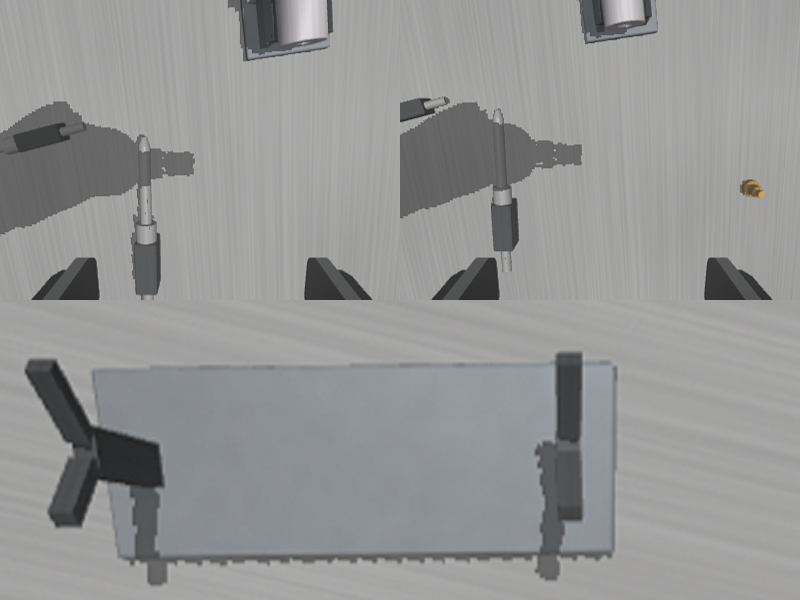

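w1 shows the rack's base corners at about (138,28), (346,25), (345,100) and (149,103), with notch bottoms at (134,60) and (328,56). In w3 and w4 the bar's tip is near (263,137) and (219,110). The sleeve is at the upper edge of both, cut off.

```bash
cat >> h.py <<'E'
def ld(n):
    d=np.load(f"pics/cw{n}.npz"); return d["K"],d["R"],d["t"]
E
python3 - <<'E'
from h import *
c=ld(1)
P={}
for n,p in dict(c1=(137.6,28),c2=(346,25.2),c3=(344.8,100.4),c4=(148.8,102.8)).items(): P[n]=plane(c,p,10); print(n,P[n].round(1))
print("len",[np.linalg.norm(P[a]-P[b]).round(1) for a,b in(("c1","c2"),("c4","c3"),("c2","c3"),("c1","c4"))])
for n,p in dict(Au=(116.8,26.4),Al=(127,88),Bu=(327.6,22.4),Bl=(327.6,87)).items(): P[n]=plane(c,p,83); print(n,P[n].round(1))
ctr=sum(P["c%d"%i] for i in(1,2,3,4))/4; u=(P["c2"]+P["c3"]-P["c1"]-P["c4"])/2; u/=np.linalg.norm(u); v=np.array([-u[1],u[0],0])
print("ctr",ctr.round(1),"dir",np.arctan2(u[1],u[0]))
for n in P: print(n,((P[n]-ctr)@u).round(1),((P[n]-ctr)@v).round(1))
# bar points across w3,w4 (crop offset 120,0)
for n,a,b in [("tip",(143.5,136),(498-400,110)),("shoulder front mid",(146,226),(501.5-400,191)),("handle front",(146,243),(502.5-400,205)),("handle top centre",(146,265),(504-400,226))]:
    a=np.add(a,(120,0));b=np.add(b,(120,0)); print(n,tri([(ld(3),a),(ld(4),b)]),plane(ld(3),a,24).round(1),plane(ld(4),b,24).round(1))
E
```

```text
c1 [ 483.5 -159.9   10. ]
c2 [ 529.6 -352.1   10. ]
c3 [ 463.  -367.4   10. ]
c4 [ 417.2 -176.3   10. ]
len [np.float64(197.7), np.float64(196.5), np.float64(68.4), np.float64(68.3)]
Au [ 476.  -181.5   83. ]
Al [ 432.8 -192.2   83. ]
Bu [ 514.  -336.5   83. ]
Bl [ 468.8 -347.    83. ]
ctr [ 473.3 -263.9   10. ] dir -1.3353794898707463
c1 -98.8 34.2
c2 98.9 34.2
c3 98.2 -34.2
c4 -98.3 -34.2
Au -79.5 21.8
Al -79.2 -22.6
Bu 80.1 22.6
Bl 79.8 -23.8
tip (array([445.04848994, 144.72878471,  13.32960814]), [[-0.2, 0.3], [0.2, -0.3]]) [447.1 146.   24. ] [447.9 144.5  24. ]
shoulder front mid (array([437.77287983,  49.76857535,  20.51441252]), [[-0.5, 0.6], [0.4, -0.5]]) [439.1  51.7  24. ] [438.2  50.   24. ]
handle front (array([436.9448193 ,  32.36480791,  24.2034226 ]), [[0.0, -0.0], [-0.0, 0.0]]) [436.9  32.3  24. ] [436.9  32.3  24. ]
handle top centre (array([432.2135073 ,   2.21466614,  15.62151331]), [[-0.0, 0.0], [0.0, -0.0]]) [434.    6.3  24. ] [434.9   5.1  24. ]
```

The rack is symmetric, with forks about ±80 mm from the base centre, so which end takes the tip still has to be checked close up. I need a proper view of the cradle now.

>>> {"fn": "play_rows", "kwargs": {"plan": [[0,0.03,0,0,0,0,-1],[0,0.08,0,0,0,0,-1],[0,0.14,0,0,0,0,-1],[0,0.2,0,0,0,0,-1],[0,0.25,0,0,0,0,-1],[0,0.28,0,0,0,0,-1],[0,0.3,0,0,0,0,-1],[0,0.3,0,0,0,0,-1],[0,0.3,0,0,0,0,-1],[0,0.3,0,0,0,0,-1]]}}

```text
time: 6.6
eef_pos: [561.6, 166.3, 291.3]
tcp_rot: [3.141, 0.0, 1.502]
ft_force: [0.3, 0.1, 0.1]
finger_gap: 0.998
grasp_force: 0.0
```

Run:
```python
from h import *
c=cam("wrist"); np.savez("pics/cw5.npz",K=c[0],R=c[1],t=c[2]); save("wrist","w5")
```

>>> {"fn": "play_rows", "kwargs": {"plan": [[-0.03,0,-0.02,0,0,0,-1],[-0.08,0.0,-0.05,0,0,0,-1],[-0.13,0,-0.08,0,0,0,-1],[-0.18,0,-0.12,0,0,0,-1],[-0.24,0,-0.15,0,0,0,-1],[-0.3,0,-0.18,0,0,0,-1],[-0.33,0,-0.2,0,0,0,-1],[-0.33,0,-0.2,0,0,0,-1],[-0.33,0,-0.2,0,0,0,-1],[-0.33,0,-0.2,0,0,0,-1]]}}

```text
time: 7.9
eef_pos: [463.2, 167.1, 231.6]
tcp_rot: [3.141, -0.001, 1.503]
ft_force: [0.3, 0.8, -0.3]
finger_gap: 0.998
grasp_force: 0.0
```

Run:
```python
from h import *
c=cam("wrist"); np.savez("pics/cw6.npz",K=c[0],R=c[1],t=c[2]); save("wrist","w6")
for n in (5,6): 
    p=proj(ld(n),[586,231,62]); print(p)
    im=np.load(f"pics/w{n}.npy"); x=int(p[0])-66; y=max(0,int(p[1])-85); print(n,x,y)
    cv2.imwrite(f"pics/s{n}.png",cv2.resize(im[y:y+170,x:x+132],None,fx=3,fy=3,interpolation=cv2.INTER_CUBIC)[:,:,::-1])
a=cv2.imread("pics/s5.png");b=cv2.imread("pics/s6.png");h=min(len(a),len(b)); cv2.imwrite("pics/s56.png",np.hstack([a[:h],b[:h]]))
```

```text
[340.48687736 104.38746521]
5 274 19
[458.69162916  98.28210709]
6 392 13
```

View pics/s56.png

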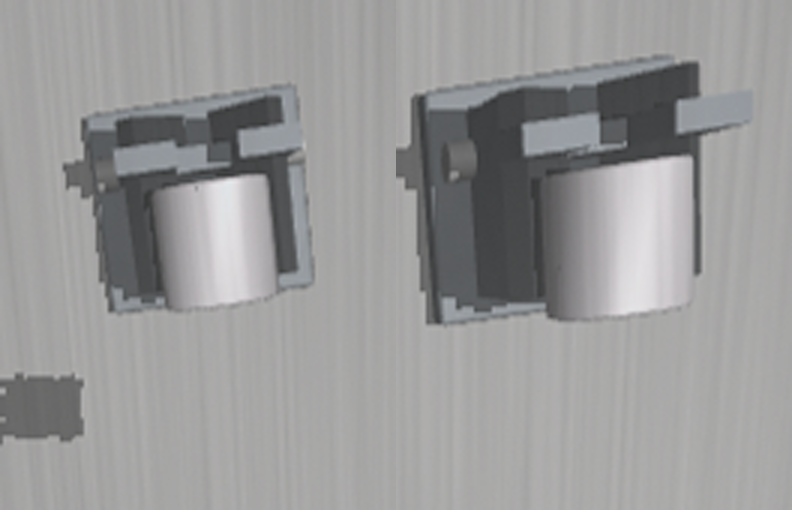

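Both crops show the cradle base, the stop's two uprights and the bright sleeve, which has its mouth toward the viewer. In crop 5 the sleeve's edges run (153,190)-(167,305) and (268,178)-(277,295).

Run:
```python
from h import *
off={5:(274,19),6:(392,13)}
N=[];pts={}
for n in (5,6):
    im=np.load(f"pics/w{n}.npy"); x,y=off[n]; g=im[y:y+170,x:x+132].astype(int)
    # pinkish white sleeve: bright or r>g
    m=((g[...,0]-g[...,1]>=1)&(g.mean(2)>120)).astype(np.uint8)
    m=cv2.morphologyEx(m,cv2.MORPH_OPEN,np.ones((3,3)))
    k,l,st,ce=cv2.connectedComponentsWithStats(m); 
    seed=l[75,73] if n==5 else l[75,72]
    print(n,"lab",seed,st[seed],g[75,73],g[75,20])
    M=l==seed; rows=np.where(M.any(1))[0]; r=rows[len(rows)//6+1:-len(rows)//6]
    L=[np.where(M[i])[0].min()-.5 for i in r];R=[np.where(M[i])[0].max()+.5 for i in r]
    c=ld(n); pl=[]
    for e in(L,R):
        s=np.polyfit(r,e,1); print("edge",s.round(3),"rms",np.std(np.polyval(s,r)-e).round(2))
        q=[(np.polyval(s,i)+x,i+y) for i in (r[0],r[-1])]
        d=[ray(c,p)[1] for p in q]; nn=np.cross(*d); pl.append(nn/np.linalg.norm(nn))
    b=pl[0]+pl[1] if pl[0]@pl[1]>0 else pl[0]-pl[1]
    N.append((b/np.linalg.norm(b),ray(c,(0,0))[0])); 
    a=np.arccos(abs(pl[0]@pl[1]))/2; pts[n]=(rows,M,a)
d=np.cross(N[0][0],N[1][0]); d/=np.linalg.norm(d); d*=np.sign(d[1])
A=np.array([N[0][0],N[1][0],d]); 
P=np.linalg.solve(A,[N[0][0]@N[0][1],N[1][0]@N[1][1],d@np.array([586,231,62.])])
print("axis dir",d.round(4),"yaw",np.arctan2(d[1],d[0]),"pt",P.round(1))
for n in(5,6):
    o=N[n-5][1]; v=P-o; dist=np.linalg.norm(v-(v@d)*d); print("radius",dist*np.sin(pts[n][2]))
# cradle base corners, z~? both views
for z in(0,8,10): 
  q=[plane(ld(5),(u/3+274,v/3+19),z) for u,v in((82,118),(297,85),(313,285),(110,312))]
  print(z,np.round(q,1).tolist(),[round(float(np.linalg.norm(q[i]-q[i-1])),1) for i in range(4)])
for nm,a,b in(("lowleft",(110,312),(430-396,323)),("upleft",(82,118),(418-396,97))):
  print(nm,tri([(ld(5),np.array(a)/3+off[5]),(ld(6),np.array(b)/3+off[6])]))
# mouth bottom and far end of sleeve at top line
```

```text
5 lab 0 [    0     0   132   170 19072] [224 224 226] [171 170 169]
edge [-0.001 -0.311] rms 0.48
edge [-2.00000e-03  1.31299e+02] rms 0.86
6 lab 32 [  57   52   43   56 2146] [198 195 198] [89 91 94]
edge [-2.7000e-02  5.8871e+01] rms 0.39
edge [2.3000e-02 9.6825e+01] rms 0.28
axis dir [ 0.0653  0.9599 -0.2726] yaw 1.5029047604584271 pt [583.4 239.   89.7]
radius 60.95035718061835
radius 18.214302216937316
0 [[546.7, 284.5, 0.0], [629.7, 290.7, 0.0], [634.2, 216.0, 0.0], [551.9, 210.8, 0.0]] [73.9, 83.3, 74.9, 82.4]
8 [[547.0, 283.6, 8.0], [628.5, 289.7, 8.0], [632.9, 216.3, 8.0], [552.2, 211.3, 8.0]] [72.5, 81.7, 73.5, 80.9]
10 [[547.1, 283.4, 10.0], [628.3, 289.5, 10.0], [632.6, 216.4, 10.0], [552.3, 211.4, 10.0]] [72.2, 81.4, 73.2, 80.5]
lowleft (array([552.01923635, 211.140086  ,   2.31714198]), [[-0.0, -0.1], [-0.0, 0.2]])
upleft (array([547.03362123, 283.44548824,   7.86800045]), [[0.0, 0.2], [-0.0, -0.2]])
```

Run:
```python
from h import *
off={5:(274,19),6:(392,13)}
E={5:[((153,195),(166,300)),((269,180),(277,292))],6:[((145,185),(151,308)),((294,162),(296,300))]}
N=[];al=[]
for n in(5,6):
    c=ld(n);pl=[]
    im=np.load(f"pics/w{n}.npy").astype(float).mean(2)
    for k,e in enumerate(E[n]):
        # refine: strongest gradient within +-4 px of the hand line on each row
        p0,p1=[np.array(q)/3+off[n] for q in e]; ys=np.arange(np.ceil(p0[1]),p1[1]); xs=[]
        for y in ys:
            x0=p0[0]+(p1[0]-p0[0])*(y-p0[1])/(p1[1]-p0[1]); X=np.arange(int(x0)-4,int(x0)+5)
            gr=(im[int(y),X+1]-im[int(y),X-1])*(1 if k==0 else -1); w=np.clip(gr,0,None)**2; xs.append((w*X).sum()/w.sum())
        s=np.polyfit(ys,xs,1); r=np.polyval(s,ys)-xs; ok=abs(r)<1.2; s=np.polyfit(ys[ok],np.array(xs)[ok],1)
        print(n,k,s.round(3),np.std(r).round(2))
        d=[ray(c,(np.polyval(s,y),y))[1] for y in(ys[0],ys[-1])]; m=np.cross(*d); pl.append(m/np.linalg.norm(m))
    b=pl[0]+pl[1]; N.append((b/np.linalg.norm(b),ray(c,(0,0))[0])); al.append(np.arccos(pl[0]@pl[1])/2)
d=np.cross(N[0][0],N[1][0]); d/=np.linalg.norm(d); d*=np.sign(d[1])
P=np.linalg.solve(np.array([N[0][0],N[1][0],d]),[N[0][0]@N[0][1],N[1][0]@N[1][1],d@np.array([586,231,62.])])
print("dir",d.round(4),"yaw",np.arctan2(d[1],d[0]),"pt",P.round(1))
for n in(5,6):
    o=N[n-5][1]; v=P-o; print("radius",np.linalg.norm(v-(v@d)*d)*np.sin(al[n-5]))
# each view alone: intersect bisector plane with z=62
for m,o in N:
    h=np.cross(m,[0,0,1]); h/=np.linalg.norm(h); h*=np.sign(h[1]); print("z62 yaw",np.arctan2(h[1],h[0]), "x at y=231", (m@o-m[1]*231-m[2]*62)/m[0])
for n,px in((5,[(222,308),(212,178)]),(6,[(620-396,318),(617-396,163)])):
    print(n,[plane(ld(n),np.array(p)/3+off[n],z).round(1) for p,z in zip(px,(82,82))])
```

```text
5 0 [1.32000e-01 3.13999e+02] 0.36
5 1 [7.30000e-02 3.57132e+02] 0.33
6 0 [5.60000e-02 4.35846e+02] 0.71
6 1 [-2.60000e-02  4.92597e+02] 0.46
dir [-0.0573  0.9983 -0.0134] yaw 1.6281324462714502 pt [591.9 231.3  61.1]
radius 19.807425471124187
radius 20.874697337713823
z62 yaw 1.6290220904696457 x at y=231 591.836066747462
z62 yaw 1.633389778890744 x at y=231 591.5444620017349
5 [array([591.5, 214.4,  82. ]), array([590.2, 254.9,  82. ])]
6 [array([585.6, 214.6,  82. ]), array([582.9, 254.4,  82. ])]
```

The sleeve axis checks out: z about 61, radius about 20, x = 591.7 at y = 231, yaw 1.63, mouth at y ≈ 214.5. The bar origin is about (434, 3), yaw 1.477. I'm moving above the bar.

>>> {"fn": "play_rows", "kwargs": {"plan": [[-0.01,-0.05,-0.02,0,0,0,-1],[-0.02,-0.15,-0.06,0,0,0,-1],[-0.04,-0.27,-0.12,0,0,-0.003,-1],[-0.06,-0.38,-0.2,0,0,-0.005,-1],[-0.08,-0.47,-0.28,0,0,-0.008,-1],[-0.09,-0.53,-0.36,0,0,-0.008,-1],[-0.097,-0.547,-0.42,0,0,-0.008,-1],[-0.097,-0.547,-0.44,0,0,-0.008,-1],[-0.097,-0.547,-0.44,0,0,-0.008,-1],[-0.097,-0.547,-0.44,0,0,-0.008,-1]]}}

```text
time: 9.2
eef_pos: [434.0, 3.2, 99.9]
tcp_rot: [3.14, -0.0, 1.479]
ft_force: [-0.1, 1.1, -0.4]
finger_gap: 0.998
grasp_force: 0.0
```

Run:
```python
from h import *
c=cam("wrist"); np.savez("pics/cw7.npz",K=c[0],R=c[1],t=c[2]); save("wrist","w7")
s=manip.read_state(); print(s["eef_pos"].round(1),s["tcp_rot"].round(4),s["q"].round(2))
im=np.load("pics/w7.npy"); cv2.imwrite("pics/w7b.png",im[:,:,::-1])
```

```text
[434.    3.2 100. ] [ 3.1402e+00 -2.0000e-04  1.4789e+00] [ 0.31  0.32 -0.53  2.2   0.26  0.67 -0.49]
```

View pics/w7b.png

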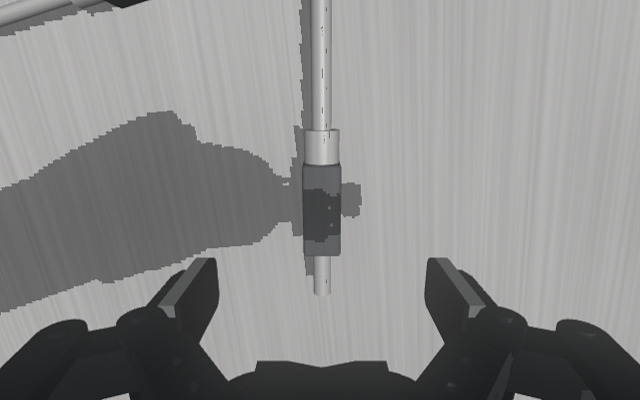

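The bar stands nearly vertical in the image, with the handle top from (322,165) to (322,255) and the tail end at (322,295). The yaw is right; I check the along-bar position.

Run:
```python
from h import *
c=ld(7)
for n,p,z in(("hf",(322,165),36),("hr",(321.5,255),36),("tail",(322,295),24),("rod",(320.5,3),30),("shf",(321.5,130),30),("L",(303,210),36),("R",(341,210),36)): print(n,plane(c,p,z).round(1))
```

```text
hf [437.9  35.9  36. ]
hr [432.3 -22.4  36. ]
tail [429.4 -58.5  24. ]
rod [445.  123.7  30. ]
shf [439.4  55.9  30. ]
L [423.6   8.9  36. ]
R [447.1   6.7  36. ]
```

>>> {"fn": "play_rows", "kwargs": {"plan": [[0,0,-0.02,0,0,0,-1],[0,0,-0.05,0,0,0,-1],[0,0,-0.09,0,0,0,-1],[0,0,-0.12,0,0,0,-1],[0,0,-0.15,0,0,0,-1],[0,0,-0.17,0,0,0,-1],[0,0,-0.17,0,0,0,-1],[0,0,-0.17,0,0,0,-1],[0,0,-0.17,0,0,0,-1],[0,0,-0.17,0,0,0,-1]]}}

```text
time: 10.5
eef_pos: [433.5, 2.8, 48.5]
tcp_rot: [3.141, -0.0, 1.478]
ft_force: [0.4, 0.9, -0.0]
finger_gap: 0.995
grasp_force: 0.0
```

>>> {"fn": "play_rows", "kwargs": {"plan": [[0.005,0.012,-0.02,0,0,0,-1],[0.005,0.012,-0.05,0,0,0,-1],[0.005,0.012,-0.08,0,0,0,-1],[0.005,0.012,-0.11,0,0,0,-1],[0.005,0.012,-0.13,0,0,0,-1],[0.005,0.012,-0.143,0,0,0,-1],[0.005,0.012,-0.143,0,0,0,-1],[0.005,0.012,-0.143,0,0,0,-1],[0.005,0.012,-0.143,0,0,0,1],[0.005,0.012,-0.143,0,0,0,1]]}}

```text
time: 11.75
eef_pos: [435.0, 6.4, 5.6]
tcp_rot: [3.141, -0.0, 1.478]
ft_force: [-0.3, 0.3, -0.3]
finger_gap: 0.603
grasp_force: 0.0
```

>>> {"fn": "play_rows", "kwargs": {"plan": [[0,0,0,0,0,0,1],[0,0,0,0,0,0,1],[0,0,0,0,0,0,1],[0,0,0,0,0,0,1],[0,0,0,0,0,0,1],[0,0,0,0,0,0,1],[0,0,0,0,0,0,1],[0,0,0,0,0,0,1],[0,0,0,0,0,0,1],[0,0,0,0,0,0,1]]}}

```text
time: 13.0
eef_pos: [435.0, 6.4, 5.6]
tcp_rot: [3.141, 0.0, 1.478]
ft_force: [-0.6, 0.5, 5.4]
finger_gap: 0.275
grasp_force: 59.4
```

>>> {"fn": "play_rows", "kwargs": {"plan": [[0,0,0.02,0,0,0,1],[0,0,0.06,0,0,0,1],[0.04,0.01,0.12,0,0,0,1],[0.12,0.03,0.17,0,0,0.01,1],[0.24,0.06,0.2,0,0,0.02,1],[0.36,0.1,0.2,0,0,0.03,1],[0.46,0.13,0.2,0,0,0.04,1],[0.53,0.15,0.2,0,0,0.049,1],[0.558,0.161,0.2,0,0,0.049,1],[0.558,0.161,0.2,0,0,0.049,1]]}}

```text
time: 14.25
eef_pos: [601.9, 54.9, 65.5]
tcp_rot: [-3.141, -0.0, 1.632]
ft_force: [0.2, -0.2, -1.9]
finger_gap: 0.269
grasp_force: 59.0
```

>>> {"fn": "play_rows", "kwargs": {"plan": [[0,0,0,0,0,0,1],[0,0,-0.01,0,0,0,1],[0,0,-0.02,0,0,0,1],[0,0,-0.03,0,0,0,1],[0,0,-0.04,0,0,0,1],[0,0,-0.05,0,0,0,1],[0,0,-0.06,0,0,0,1],[0,0,-0.068,0,0,0,1],[0,0,-0.068,0,0,0,1],[0,0,-0.068,0,0,0,1]]}}

```text
time: 15.5
eef_pos: [602.4, 54.8, 45.1]
tcp_rot: [3.141, -0.0, 1.632]
ft_force: [0.7, 0.3, -2.9]
finger_gap: 0.271
grasp_force: 59.0
```

Run:
```python
from h import *
s=manip.read_state(); print(s["eef_pos"].round(1),s["tcp_rot"].round(4),s["ft_force"].round(2),s["torque"].round(2),s["grasp_force"])
c=cam("wrist"); np.savez("pics/cw8.npz",K=c[0],R=c[1],t=c[2]); save("wrist","w8",(180,0,460,300),2)
T=s["eef_pos"]; d=np.array([np.cos(s["tcp_rot"][2]),np.sin(s["tcp_rot"][2]),0])
o=T+[0,0,18.4]; print("pred tip px",proj(c,o+140*d),"shoulder top",proj(c,o+50*d+[0,0,11]),"mouth",proj(c,[592.7,214.5,62]))
```

```text
[602.4  54.8  45.1] [ 3.1414 -0.      1.6322] [ 0.71  0.32 -2.9 ] [-0.09 -0.01 -0.  ] 59.02492046356201
pred tip px [ 320.60435793 -154.38113235] shoulder top [320.26080595 163.51512421] mouth [ 321.29257158 -241.02177075]
```

View pics/w8.png

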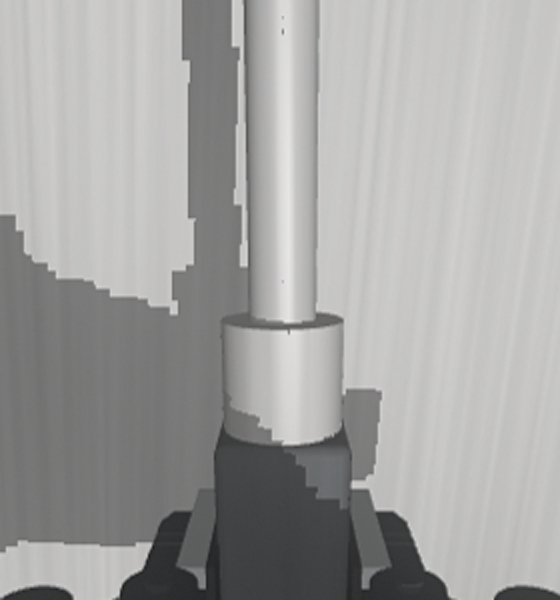

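The bar sits straight and level in the gripper: rod centred at column 321, shoulder front at (321,157). That puts it about 2 mm forward of nominal. I start the insertion slowly.

>>> {"fn": "play_rows", "kwargs": {"plan": [[0,0.01,-0.003,0,0,0,1],[-0.001,0.02,-0.005,0,0,0,1],[-0.002,0.03,-0.005,0,0,0,1],[-0.003,0.045,-0.005,0,0,0,1],[-0.0035,0.055,-0.005,0,0,0,1],[-0.004,0.065,-0.005,0,0,0,1],[-0.0045,0.075,-0.005,0,0,0,1],[-0.005,0.085,-0.005,0,0,0,1],[-0.0055,0.095,-0.005,0,0,0,1],[-0.006,0.1,-0.005,0,0,0,1]]}}

```text
time: 16.8
eef_pos: [600.5, 85.1, 43.5]
tcp_rot: [3.142, -0.0, 1.632]
ft_force: [0.3, -0.3, -2.4]
finger_gap: 0.271
grasp_force: 59.0
```

Run:
```python
from h import *
s=manip.read_state(); print(s["eef_pos"].round(2),s["tcp_rot"].round(4),s["ft_force"].round(2),s["torque"].round(2))
```

```text
[600.47  85.07  43.53] [ 3.1415e+00 -1.0000e-04  1.6324e+00] [ 0.29 -0.3  -2.38] [-0.04 -0.02  0.01]
```

>>> {"fn": "play_rows", "kwargs": {"plan": [[-0.001,0.015,0,0,0,0,1],[-0.002,0.03,0,0,0,0,1],[-0.003,0.05,0,0,0,0,1],[-0.004,0.07,0,0,0,0,1],[-0.0055,0.09,0,0,0,0,1],[-0.007,0.11,0,0,0,0,1],[-0.008,0.13,0,0,0,0,1],[-0.009,0.15,0,0,0,0,1],[-0.01,0.163,0,0,0,0,1],[-0.01,0.166,0,0,0,0,1]]}}

```text
time: 18.05
eef_pos: [597.4, 135.0, 43.5]
tcp_rot: [3.142, -0.0, 1.633]
ft_force: [0.3, 0.4, -2.3]
finger_gap: 0.266
grasp_force: 59.0
```

Run:
```python
from h import *
s=manip.read_state(); print(s["eef_pos"].round(2),s["tcp_rot"].round(4),s["ft_force"].round(2),s["torque"].round(2))
c=cam("wrist"); np.savez("pics/cw9.npz",K=c[0],R=c[1],t=c[2]); save("wrist","w9",(160,0,480,300),1.6)
```

```text
[597.43 134.98  43.54] [ 3.1415e+00 -1.0000e-04  1.6327e+00] [ 0.26  0.44 -2.27] [-0.09 -0.01 -0.02]
```

View pics/w9.png

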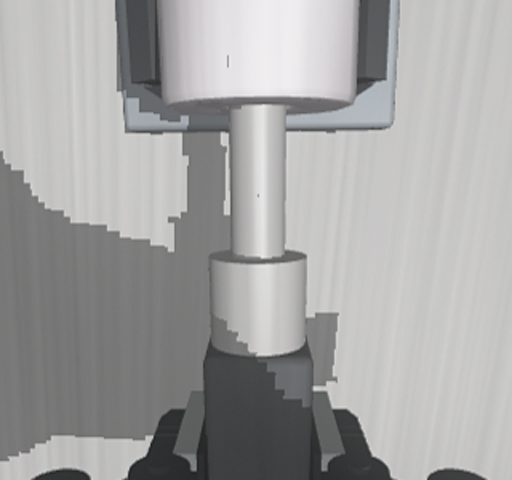

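The rod is in the bore: mouth at (258,105) in the crop, shoulder front at (258,256), so about 30 mm of gap remains. I'll work out where the stop face is.

Run:
```python
from h import *
off={5:(274,19),6:(392,13)}
def s(P): return (P[:2]-np.array([592.7,214.5]))@np.array([-.0612,.998])
for n,ps in((5,[((118,175),78),((205,168),78),((240,157),78),((298,150),78),((205,146),78),((118,150),78)]),(6,[((525-396,158),78),((600-396,148),78),((680-396,135),78),((750-396,122),78),((600-396,113),78)])):
    for p,z in ps: P=plane(ld(n),np.array(p)/3+off[n],z); print(n,p,P.round(1),"s",s(P).round(1))
c=ld(9)
m=plane(c,(258/1.6+160,111/1.6),62-7); sh=plane(c,(258/1.6+160,251/1.6),73); mo=plane(c,(258/1.6+160,108/1.6),62); print("shoulder s",s(sh),"mouth low lip s",s(plane(c,(258/1.6+160,111/1.6),42)), s(plane(c,(258/1.6+160,104/1.6),68)))
```

```text
5 (118, 175) [560.4 258.   78. ] s 45.4
5 (205, 168) [588.3 258.3  78. ] s 44.0
5 (240, 157) [599.7 260.8  78. ] s 45.8
5 (298, 150) [618.2 261.7  78. ] s 45.5
5 (205, 146) [588.7 264.9  78. ] s 50.5
5 (118, 150) [560.9 265.5  78. ] s 52.9
6 (129, 158) [560.1 257.5  78. ] s 44.9
6 (204, 148) [579.9 258.7  78. ] s 44.9
6 (284, 135) [600.7 260.5  78. ] s 45.4
6 (354, 122) [618.9 262.5  78. ] s 46.3
6 (204, 113) [579.5 267.3  78. ] s 53.5
shoulder s -27.495056964261597 mouth low lip s 1.7445650467408533 0.9270337458146887
```

>>> {"fn": "play_rows", "kwargs": {"plan": [[0,0.005,0,0,0,0,1],[-0.001,0.012,0,0,0,0,1],[-0.001,0.02,0,0,0,0,1],[-0.002,0.028,0,0,0,0,1],[-0.002,0.036,0,0,0,0,1],[-0.003,0.044,0,0,0,0,1],[-0.003,0.052,0,0,0,0,1],[-0.004,0.06,0,0,0,0,1],[-0.004,0.067,0,0,0,0,1],[-0.004,0.07,0,0,0,0,1]]}}

```text
time: 19.35
eef_pos: [596.3, 155.8, 43.5]
tcp_rot: [3.142, -0.0, 1.632]
ft_force: [-0.5, -0.2, -2.5]
finger_gap: 0.274
grasp_force: 59.0
```

The stop face is about 5 mm beyond the sleeve's far end. The shoulder should meet the mouth in about 7 mm and the stop in about 12 mm.

>>> {"fn": "play_rows", "kwargs": {"plan": [[0,0.003,0,0,0,0,1],[0,0.006,0,0,0,0,1],[0,0.01,0,0,0,0,1],[-0.001,0.013,0,0,0,0,1],[-0.001,0.016,0,0,0,0,1],[-0.001,0.019,0,0,0,0,1],[-0.001,0.022,0,0,0,0,1],[-0.0015,0.025,0,0,0,0,1],[-0.0015,0.027,0,0,0,0,1],[-0.0015,0.027,0,0,0,0,1]]}}

```text
time: 20.6
eef_pos: [595.8, 163.8, 43.5]
tcp_rot: [3.142, -0.0, 1.632]
ft_force: [0.3, 0.2, -2.1]
finger_gap: 0.268
grasp_force: 59.0
```

>>> {"fn": "play_rows", "kwargs": {"plan": [[0,0.001,0,0,0,0,1],[0,0.002,0,0,0,0,1],[0,0.003,0,0,0,0,1],[0,0.004,0,0,0,0,1],[0,0.005,0,0,0,0,1],[0,0.006,0,0,0,0,1],[0,0.007,0,0,0,0,1],[-0.0005,0.008,0,0,0,0,1],[-0.0005,0.008,0,0,0,0,1],[-0.0005,0.008,0,0,0,0,1]]}}

```text
time: 21.85
eef_pos: [595.8, 165.9, 43.5]
tcp_rot: [3.141, 0.0, 1.632]
ft_force: [1.6, -1.7, -1.7]
finger_gap: 0.27
grasp_force: 59.0
```

>>> {"fn": "play_rows", "kwargs": {"plan": [[0,0.001,0,0,0,0,1],[0,0.002,0,0,0,0,1],[0,0.003,0,0,0,0,1],[0,0.004,0,0,0,0,1],[0,0.005,0,0,0,0,1],[0,0.005,0,0,0,0,1],[0,0.005,0,0,0,0,1],[0,0.005,0,0,0,0,1],[0,0.005,0,0,0,0,1],[0,0.005,0,0,0,0,1]]}}

```text
time: 23.1
eef_pos: [595.6, 167.6, 43.5]
tcp_rot: [-3.142, -0.0, 1.632]
ft_force: [-0.4, 0.2, -2.9]
finger_gap: 0.271
grasp_force: 59.0
```

>>> {"fn": "play_rows", "kwargs": {"plan": [[0,0.001,0,0,0,0,1],[0,0.002,0,0,0,0,1],[0,0.003,0,0,0,0,1],[0,0.004,0,0,0,0,1],[0,0.005,0,0,0,0,1],[0,0.006,0,0,0,0,1],[0,0.007,0,0,0,0,1],[-0.0005,0.007,0,0,0,0,1],[-0.0005,0.007,0,0,0,0,1],[-0.0005,0.007,0,0,0,0,1]]}}

```text
time: 24.35
eef_pos: [595.5, 169.8, 43.5]
tcp_rot: [3.141, -0.0, 1.632]
ft_force: [-0.2, -0.8, -2.8]
finger_gap: 0.273
grasp_force: 59.0
```

Run:
```python
from h import *
f=[]
for k in range(4):
    im=manip.capture("wrist"); f.append(manip.read_state()["ft_force"].round(2).tolist())
print(f,manip.read_state()["eef_pos"].round(2)); c=cam("wrist"); np.savez("pics/cw10.npz",K=c[0],R=c[1],t=c[2]); np.save("pics/w10.npy",im)
g=im[:,:,:].mean(2)
print("col321",[int(v) for v in g[60:190:2,321]]); print("rim col 305",[int(v) for v in g[60:190:2,312]])
```

```text
[[-0.37, -0.74, -2.64], [-0.0, -0.54, -2.4], [-0.03, -0.59, -3.38], [0.16, -0.54, -3.28]] [595.57 169.81  43.54]
col321 [240, 240, 240, 240, 240, 240, 240, 240, 240, 240, 240, 240, 240, 240, 240, 240, 240, 240, 240, 240, 240, 240, 240, 240, 240, 240, 239, 239, 239, 239, 239, 239, 239, 239, 239, 238, 238, 238, 238, 238, 237, 237, 237, 237, 237, 237, 237, 237, 237, 236, 236, 236, 235, 232, 181, 217, 215, 215, 215, 214, 214, 214, 213, 213, 212]
rim col 305 [232, 232, 232, 232, 232, 232, 232, 232, 232, 233, 232, 233, 232, 233, 233, 233, 233, 233, 233, 233, 233, 233, 233, 233, 233, 233, 233, 233, 233, 233, 233, 234, 234, 233, 233, 233, 233, 233, 233, 233, 233, 233, 232, 232, 232, 232, 232, 231, 231, 231, 230, 230, 229, 226, 171, 189, 188, 186, 187, 187, 188, 186, 186, 186, 185]
```

>>> {"fn": "play_rows", "kwargs": {"plan": [[0,0.0005,0,0,0,0,1],[0,0.001,0,0,0,0,1],[0,0.0015,0,0,0,0,1],[0,0.002,0,0,0,0,1],[0,0.0025,0,0,0,0,1],[0,0.003,0,0,0,0,1],[0,0.0035,0,0,0,0,1],[0,0.004,0,0,0,0,1],[0,0.0045,0,0,0,0,1],[0,0.0045,0,0,0,0,1]]}}

```text
time: 25.8
eef_pos: [595.5, 170.9, 43.5]
tcp_rot: [-3.141, 0.0, 1.632]
ft_force: [-0.1, -1.4, -1.5]
finger_gap: 0.272
grasp_force: 59.1
```

```bash
cat > f.py <<'E'
from h import *
f=[]
for k in range(3):
    im=manip.capture("wrist"); f.append(manip.read_state()["ft_force"])
c=cam("wrist"); g=im.mean(2)[:,321]; r=140+np.argmax(abs(np.diff(g[140:200])))
P=plane(c,(321,r),82); print(np.mean(f,0).round(2),manip.read_state()["eef_pos"].round(2),"sleeve edge row",r,"world",P.round(1))
E
python3 f.py
```

```text
[-0.59 -1.36 -1.95] [595.47 170.97  43.5 ] sleeve edge row 167 world [592.6 221.4  82. ]
```

>>> {"fn": "play_rows", "kwargs": {"plan": [[0,0.0005,0,0,0,0,1],[0,0.001,0,0,0,0,1],[0,0.0015,0,0,0,0,1],[0,0.002,0,0,0,0,1],[0,0.0025,0,0,0,0,1],[0,0.003,0,0,0,0,1],[0,0.0035,0,0,0,0,1],[0,0.004,0,0,0,0,1],[0,0.0045,0,0,0,0,1],[0,0.0045,0,0,0,0,1]]}}

```text
time: 27.2
eef_pos: [595.5, 171.0, 43.4]
tcp_rot: [-3.141, 0.002, 1.631]
ft_force: [-2.4, -6.2, 0.9]
finger_gap: 0.267
grasp_force: 59.4
```

>>> {"fn": "play_rows", "kwargs": {"plan": [[0,0.0005,0,0,0,0,1],[0,0.001,0,0,0,0,1],[0,0.0015,0,0,0,0,1],[0,0.002,0,0,0,0,1],[0,0.0025,0,0,0,0,1],[0,0.003,0,0,0,0,1],[0,0.0035,0,0,0,0,1],[0,0.004,0,0,0,0,1],[0,0.004,0,0,0,0,1],[0,0.004,0,0,0,0,1]]}}

```text
time: 28.45
eef_pos: [595.5, 171.0, 43.3]
tcp_rot: [-3.141, 0.003, 1.631]
ft_force: [-1.6, -7.8, 1.3]
finger_gap: 0.275
grasp_force: 59.5
```

>>> {"fn": "play_rows", "kwargs": {"plan": [[0,0.0005,0,0,0,0,1],[0,0.001,0,0,0,0,1],[0,0.0015,0,0,0,0,1],[0,0.002,0,0,0,0,1],[0,0.002,0,0,0,0,1],[0,0.002,0,0,0,0,1],[0,0.002,0,0,0,0,1],[0,0.002,0,0,0,0,1],[0,0.002,0,0,0,0,1],[0,0.002,0,0,0,0,1]]}}

```text
time: 29.7
eef_pos: [595.5, 171.0, 43.3]
tcp_rot: [-3.14, 0.004, 1.63]
ft_force: [-2.3, -10.5, 2.6]
finger_gap: 0.272
grasp_force: 59.6
```

```bash
python3 f.py; python3 -c "
from rig import manip;print(manip.read_state()['q'].round(2),manip.read_state()['time'])"
```

```text
[ -1.86 -10.23   2.63] [595.55 171.02  43.36] sleeve edge row 168 world [592.8 221.4  82. ]
[-0.04  0.66 -0.47  1.8   0.41  0.78 -0.66] 29.85
```

The push is held at about 10 N against the stop. Now I relieve the axial command and lift straight up.

>>> {"fn": "play_rows", "kwargs": {"plan": [[0,-0.005,0,0,0,0,1],[0.001,-0.01,0,0,0,0,1],[0.001,-0.013,0.003,0,0,0,1],[0.001,-0.013,0.01,0,0,0,1],[0.001,-0.013,0.025,0,0,0,1],[0.001,-0.013,0.05,0,0,0,1],[0.001,-0.013,0.08,0,0,0,1],[0.001,-0.013,0.11,0,0,0,1],[0.001,-0.013,0.14,0,0,0,1],[0.001,-0.013,0.16,0,0,0,1]]}}

```text
time: 31.1
eef_pos: [596.1, 170.4, 92.4]
tcp_rot: [3.141, -0.0, 1.632]
ft_force: [0.9, 0.9, -4.5]
finger_gap: 0.27
grasp_force: 58.9
```

>>> {"fn": "play_rows", "kwargs": {"plan": [[0,0,0.03,0,0,0,1],[0,0,0.06,0,0,0,1],[0,0,0.1,0,0,0,1],[0,0,0.14,0,0,0,1],[0,0,0.17,0,0,0,1],[0,0,0.19,0,0,0,1],[0,-0.01,0.2,0,0,0,1],[0,-0.03,0.2,0,0,0,1],[0,-0.06,0.2,0,0,0,1],[0,-0.1,0.2,0,0,0,1]]}}

```text
time: 32.35
eef_pos: [595.7, 139.3, 151.2]
tcp_rot: [-3.141, 0.0, 1.632]
ft_force: [0.9, 0.8, -2.8]
finger_gap: 0.268
grasp_force: 58.9
```

```bash
python3 f.py
python3 - <<'E'
from h import *
print(manip.read_state()["time"],manip.read_state()["torque"].round(2))
# rack fork comparison from w1 (fork A left, B right)
im=np.load("pics/w1.npy").astype(int)
def patch(x,y,r=2): return im[int(y)-r:int(y)+r+1,int(x)-r:int(x)+r+1].reshape(-1,3).mean(0).round(0).tolist()
for n,(x,y) in dict(Aup=(122,36),Alow=(130,76),Bup=(327,35),Blow=(327,76),basenearA=(175,70),basenearB=(310,50)).items(): print(n,patch(x,y))
t=manip.capture("top"); np.save("pics/top1.npy",t)
s=manip.capture("scene"); np.save("pics/scene1.npy",s)
C=cam("top")
for n,P in dict(A=(454,-187,83),B=(491,-342,83)).items(): print(n,proj(C,P),proj(cam("scene"),P))
E
```

```text
[ 0.49 -1.03 -3.51] [595.93 138.63 151.24] sleeve edge row 165 world [594.2 170.4  82. ]
32.5 [-0.1  -0.03 -0.05]
Aup [56.0, 58.0, 59.0]
Alow [71.0, 73.0, 74.0]
Bup [62.0, 63.0, 64.0]
Blow [80.0, 81.0, 84.0]
basenearA [136.0, 141.0, 146.0]
basenearB [146.0, 152.0, 156.0]
A [403.98110792 206.74477974] [246.25518704 212.11791749]
B [460.78095063 192.63871795] [185.86295806 239.05926107]
```

The sleeve is lifted and riding on the bar: its edge sits at the same place in the wrist image and its weight shows in the force. I carry it gently toward the rack and take a close view on the way.

>>> {"fn": "play_rows", "kwargs": {"plan": [[0,-0.02,0,0,0,0,1],[0,-0.06,0.01,0,0,0,1],[-0.01,-0.13,0.02,0,0,0,1],[-0.01,-0.22,0.03,0,0,0,1],[-0.02,-0.32,0.04,0,0,0,1],[-0.02,-0.43,0.05,0,0,0,1],[-0.03,-0.54,0.06,0,0,0,1],[-0.03,-0.65,0.07,0,0,0.005,1],[-0.04,-0.76,0.08,0,0,0.01,1],[-0.04,-0.87,0.08,0,0,0.015,1]]}}

```text
time: 33.85
eef_pos: [583.0, -123.7, 176.1]
tcp_rot: [3.141, 0.001, 1.678]
ft_force: [0.4, 0.2, -4.5]
finger_gap: 0.272
grasp_force: 59.0
```

>>> {"fn": "play_rows", "kwargs": {"plan": [[0,-0.08,0,0,0,0.005,1],[0,-0.15,0,0,0,0.01,1],[0,-0.22,0,0,0,0.015,1],[0,-0.28,0,0,0,0.02,1],[0,-0.33,0,0,0,0.025,1],[0,-0.37,0,0,0,0.03,1],[0,-0.39,0,0,0,0.035,1],[0,-0.39,0,0,0,0.04,1],[0,-0.39,0,0,0,0.04,1],[0,-0.39,0,0,0,0.04,1]]}}

```text
time: 35.1
eef_pos: [584.0, -236.9, 175.5]
tcp_rot: [3.141, -0.0, 1.806]
ft_force: [0.4, 0.5, -3.5]
finger_gap: 0.274
grasp_force: 59.0
```

Run:
```python
from h import *
s=manip.read_state(); print(s["eef_pos"].round(1),s["tcp_rot"].round(4),s["ft_force"].round(2),s["q"].round(2))
c=cam("wrist"); np.savez("pics/cw11.npz",K=c[0],R=c[1],t=c[2]); save("wrist","w11")
```

```text
[ 584.  -236.9  175.5] [ 3.1415e+00 -3.0000e-04  1.8061e+00] [ 0.38  0.52 -3.53] [ 0.65  0.51 -0.5   1.69  0.28  1.01  0.29]
```

View pics/w11.png

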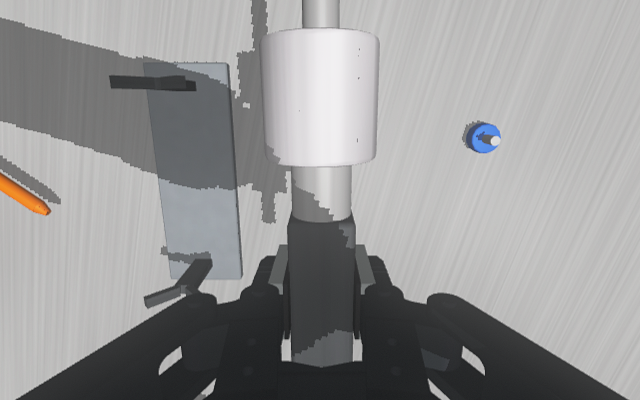

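The sleeve sits snugly by the shoulder at (320,95). The rack base corners are at about (145,63), (228,63), (242,276) and (170,278), and its forks look alike, with no marks. I refine the rack pose from this and w1.

Run:
```python
from h import *
c=ld(11); c1=ld(1)
q11=[(145,63.5),(228,63),(242,276),(170,278)]  # A-low? order: near-robot A, outer A, outer B, near B
q1=[(148.8,102.8),(137.6,28),(346,25.2),(344.8,100.4)]
for z in (0,10):
    P=np.array([plane(c,p,z) for p in q11]); ctr=P.mean(0); u=(P[2]+P[3]-P[0]-P[1])/2; print(z,P.round(1).tolist(),"ctr",ctr.round(1),"len",np.linalg.norm(u).round(1),"w",np.linalg.norm(P[1]-P[0]).round(1),np.linalg.norm(P[2]-P[3]).round(1),"yaw",np.arctan2(-u[1],-u[0]).round(4))
for a,b in zip(q11,q1): print(tri([(c,a),(c1,b)]))
# mask based corners in w1, refined: base colour
im=np.load("pics/w1.npy").astype(int); m=((im[...,2]-im[...,0]>=5)&(im.mean(2)>110)).astype(np.uint8); m[130:]=0
m=cv2.morphologyEx(m,cv2.MORPH_CLOSE,np.ones((9,9))); k,l,st,ce=cv2.connectedComponentsWithStats(m); i=1+np.argmax(st[1:,4]); print(st[i])
h=cv2.convexHull(np.argwhere(l==i)[:,::-1].astype(np.int32)); ap=cv2.approxPolyDP(h,6,True)[:,0]; print(ap.tolist())
```

```text
0 [[414.7, -174.6, 0.0], [483.4, -157.6, 0.0], [530.0, -353.2, 0.0], [459.5, -372.5, 0.0]] ctr [ 471.9 -264.5    0. ] len 202.0 w 70.7 73.0 yaw 1.7988
10 [[419.6, -174.4, 10.0], [486.1, -158.0, 10.0], [531.2, -347.4, 10.0], [462.9, -366.1, 10.0]] ctr [ 474.9 -261.5   10. ] len 195.6 w 68.5 70.7 yaw 1.7988
(array([ 416.90547878, -174.29650623,    5.16320574]), [[-0.4, -0.4], [0.3, -0.2]])
(array([ 484.2466227 , -157.50027202,    4.6567681 ]), [[-0.4, -0.5], [0.4, -0.3]])
(array([ 530.66974369, -351.98757354,    2.57478079]), [[0.4, 0.3], [-0.4, 0.4]])
(array([ 462.68841964, -367.28332248,    8.45140758]), [[0.3, 0.2], [-0.2, 0.2]])
[  137    25   209    78 13978]
[[344, 100], [148, 102], [137, 28], [344, 25]]
```

I hang it with the tip toward the fork nearest the cradle, the same heading as the bar and cradle have. That puts the origin at (481.4, −297.8).

>>> {"fn": "play_rows", "kwargs": {"plan": [[-0.02,-0.01,0,0,0,0,1],[-0.06,-0.035,0,0,0,0,1],[-0.12,-0.07,0,0,0,0,1],[-0.19,-0.11,0,0,0,0,1],[-0.25,-0.15,0,0,0,0,1],[-0.3,-0.18,-0.02,0,0,0,1],[-0.33,-0.195,-0.06,0,0,0,1],[-0.342,-0.203,-0.11,0,0,0,1],[-0.342,-0.203,-0.16,0,0,0,1],[-0.342,-0.203,-0.2,0,0,0,1]]}}

```text
time: 36.4
eef_pos: [481.6, -297.8, 114.0]
tcp_rot: [-3.141, -0.001, 1.806]
ft_force: [-0.1, 0.3, -3.3]
finger_gap: 0.268
grasp_force: 59.1
```

Run:
```python
from h import *
s=manip.read_state(); print(s["eef_pos"].round(1),s["tcp_rot"].round(4),s["ft_force"].round(2),s["time"])
c=cam("wrist"); im=manip.capture("wrist"); np.save("pics/w12.npy",im); np.savez("pics/cw12.npz",K=c[0],R=c[1],t=c[2])
g=im.mean(2).astype(int)
T=s["eef_pos"];yw=s["tcp_rot"][2]; d=np.array([np.cos(yw),np.sin(yw),0])
print("fork A notch axis px", proj(c,T+[0,0,0]+d*116*1.0+np.array([0,0,70-T[2]])), "prongs",[proj(c,[476,-181.5,83]).round(),proj(c,[432.8,-192.2,83]).round()])
t=manip.capture("top"); np.save("pics/top2.npy",t)
```

```text
[ 481.6 -297.8  114. ] [-3.1414e+00 -1.2000e-03  1.8061e+00] [-0.13  0.31 -3.32] 36.4
fork A notch axis px [3.20990045e+02 2.26319605e-02] prongs [array([370.,  -4.]), array([270.,  -3.])]
```

>>> {"fn": "play_rows", "kwargs": {"plan": [[0,0,-0.02,0,0,0,1],[0,0,-0.04,0,0,0,1],[0,0,-0.07,0,0,0,1],[0,0,-0.1,0,0,0,1],[0,0,-0.13,0,0,0,1],[0,0,-0.15,0,0,0,1],[0,0,-0.165,0,0,0,1],[0,0,-0.175,0,0,0,1],[0,0,-0.18,0,0,0,1],[0,0,-0.18,0,0,0,1]]}}

```text
time: 37.75
eef_pos: [481.3, -298.6, 61.6]
tcp_rot: [3.142, 0.0, 1.805]
ft_force: [0.3, 0.4, -3.4]
finger_gap: 0.272
grasp_force: 59.1
```

>>> {"fn": "play_rows", "kwargs": {"plan": [[0,0,-0.002,0,0,0,1],[0,0,-0.005,0,0,0,1],[0,0,-0.008,0,0,0,1],[0,0,-0.011,0,0,0,1],[0,0,-0.014,0,0,0,1],[0,0,-0.017,0,0,0,1],[0,0,-0.019,0,0,0,1],[0,0,-0.021,0,0,0,1],[0,0,-0.021,0,0,0,1],[0,0,-0.021,0,0,0,1]]}}

```text
time: 39.0
eef_pos: [481.2, -298.7, 55.2]
tcp_rot: [3.142, 0.0, 1.805]
ft_force: [0.1, -0.2, -3.8]
finger_gap: 0.269
grasp_force: 59.1
```

Run:
```python
from h import *
s=manip.read_state(); print(s["eef_pos"].round(2),s["tcp_rot"].round(4),s["ft_force"].round(2),s["torque"].round(2),s["time"])
```

```text
[ 481.24 -298.66   55.23] [3.1415 0.     1.805 ] [ 0.09 -0.17 -3.81] [-0.14  0.   -0.01] 39.0
```

>>> {"fn": "play_rows", "kwargs": {"plan": [[0,0,-0.001,0,0,0,1],[0,0,-0.002,0,0,0,1],[0,0,-0.003,0,0,0,1],[0,0,-0.004,0,0,0,1],[0,0,-0.005,0,0,0,1],[0,0,-0.006,0,0,0,1],[0,0,-0.007,0,0,0,1],[0,0,-0.008,0,0,0,1],[0,0,-0.008,0,0,0,1],[0,0,-0.008,0,0,0,1]]}}

```text
time: 40.25
eef_pos: [481.3, -298.6, 52.9]
tcp_rot: [3.141, 0.0, 1.805]
ft_force: [0.2, 0.5, -3.0]
finger_gap: 0.275
grasp_force: 59.1
```

>>> {"fn": "play_rows", "kwargs": {"plan": [[0,0,-0.001,0,0,0,1],[0,0,-0.002,0,0,0,1],[0,0,-0.003,0,0,0,1],[0,0,-0.004,0,0,0,1],[0,0,-0.005,0,0,0,1],[0,0,-0.006,0,0,0,1],[0,0,-0.006,0,0,0,1],[0,0,-0.006,0,0,0,1],[0,0,-0.006,0,0,0,1],[0,0,-0.006,0,0,0,1]]}}

```text
time: 41.5
eef_pos: [481.8, -298.6, 51.6]
tcp_rot: [3.141, 0.001, 1.805]
ft_force: [0.0, 1.0, 5.8]
finger_gap: 0.27
grasp_force: 60.4
```

Run:
```python
from h import *
s=manip.read_state(); print(s["eef_pos"].round(2),s["tcp_rot"].round(4),s["ft_force"].round(2),s["torque"].round(2),s["time"])
```

```text
[ 481.81 -298.61   51.62] [3.1406e+00 5.0000e-04 1.8049e+00] [0.01 1.03 5.81] [ 0.52  0.04 -0.23] 41.5
```

It is seated: TCP z reads 51.6 as predicted and the forks carry the load. I release and retreat upward.

>>> {"fn": "play_rows", "kwargs": {"plan": [[0,0,0.002,0,0,0,1],[0,0,0.003,0,0,0,1],[0,0,0.003,0,0,0,-1],[0,0,0.003,0,0,0,-1],[0,0,0.003,0,0,0,-1],[0,0,0.003,0,0,0,-1],[0,0,0.003,0,0,0,-1],[0,0,0.003,0,0,0,-1],[0,0,0.003,0,0,0,-1],[0,0,0.003,0,0,0,-1]]}}

```text
time: 42.75
eef_pos: [481.2, -298.6, 51.9]
tcp_rot: [3.142, -0.0, 1.805]
ft_force: [0.6, -0.4, 0.6]
finger_gap: 0.997
grasp_force: 0.0
```

>>> {"fn": "play_rows", "kwargs": {"plan": [[0,0,0.01,0,0,0,-1],[0,0,0.03,0,0,0,-1],[0,0,0.06,0,0,0,-1],[0,0,0.1,0,0,0,-1],[0,0,0.15,0,0,0,-1],[0,0,0.21,0,0,0,-1],[0,-0.04,0.27,0,0,0,-1],[0,-0.1,0.32,0,0,0,-1],[0,-0.15,0.36,0,0,0,-1],[0,-0.15,0.36,0,0,0,-1]]}}

```text
time: 44.0
eef_pos: [481.5, -345.3, 161.2]
tcp_rot: [3.14, 0.002, 1.803]
ft_force: [-0.1, 0.2, -0.4]
finger_gap: 0.996
grasp_force: 0.0
```

Run:
```python
from h import *
s=manip.read_state(); print(s["eef_pos"].round(1),s["ft_force"].round(2),s["time"])
c=cam("wrist"); np.savez("pics/cw13.npz",K=c[0],R=c[1],t=c[2]); im=manip.capture("wrist"); np.save("pics/w13.npy",im); t=manip.capture("top"); np.save("pics/top3.npy",t)
# sleeve (bright) in wrist view
g=im.mean(2); m=(g>205).astype(np.uint8); k,l,st,ce=cv2.connectedComponentsWithStats(m); 
for i in np.argsort(-st[1:,4])[:4]+1: print("bright",st[i],ce[i].round(1))
m=(g<75).astype(np.uint8); m[300:]=0; k,l,st,ce=cv2.connectedComponentsWithStats(m)
for i in np.argsort(-st[1:,4])[:6]+1: print("dark",st[i],ce[i].round(1))
d=np.array([-.231,.973,0]); o=np.array([481.4,-297.8,70])
for n,x,z in(("tail end",-62,0),("handle rear top",-30,12),("handle front top",30,12),("shoulder",50,11),("sleeve near top",50,18),("sleeve far top",90,18),("tip",140,0)): print(n,proj(c,o+d*x+[0,0,z]).round(1))
```

```text
[ 481.5 -345.3  161.2] [-0.12  0.15 -0.41] 44.0
bright [ 328    0   30   53 1358] [342.8  26.8]
bright [340  79   1  12  12] [340.   84.5]
dark [  20    0  154  121 1533] [65.6 34.8]
dark [ 302   92   55  120 1206] [330.4 175.8]
dark [ 425  258   40   42 1019] [439.3 283.4]
dark [ 178  258   41   42 1014] [203.3 283.6]
dark [  0 254  25  46 895] [  9.5 278.9]
dark [152 271  33  29 273] [167.6 286.2]
tail end [336.  225.6]
handle rear top [337.4 185.7]
handle front top [338.7  89.2]
shoulder [339.1  53.8]
sleeve near top [339.7  52.2]
sleeve far top [340.8 -27.6]
tip [ 340.4 -119.9]
```

```bash
python3 -c "
from rig import manip;print(manip.job_done())"
```

```text
the job is handed in; nothing more can be done
None
```

The job is handed in at 44 s: the sleeve was pushed against the stop at about 10 N, lifted out on the bar, and left hanging with the bar released in both forks, but the rack looks the same both ways round, so tip toward the fork nearest the cradle was my best guess and the hand-in gave no verdict.

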